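# Shut the centrifuge and hold the short-spin dial at full speed

## Robot

A 6-joint arm with a two-finger parallel gripper is mounted at the origin on the work surface. World frame = base frame: x ahead of the robot, y to its left, z up, the work surface at z = 0. Lengths are in m, angles in rad, forces in N, time in s.
With the tool pointing down it reaches from about 0.15 to 0.775 m from the base axis. Payload 6.1 kg.
Tool frame: the origin (TCP) lies at the very end of the fingers, on their centre line; the grasp point (between the pads) lies 19 mm behind it (manip.grip_point_offset is the distance from the TCP to the grasp point, in m); x points along the fingers, y is the direction in which the jaws open and shut, and the axes are right-handed (so a half turn about x gives the same grasp; the last joint's range is limited). The gripper opens to 85 mm and grips with 20 to 120 N. Pads are 22 mm wide; open, the fingers measure 114 mm over their backs; the gripper's body (76 mm by 85 mm) begins 54 mm behind the grasp point. The pads swing forward as they close: fully open they stand 13 mm farther back than shut.
Start: joints at [1.334, 0.126, -0.04, 1.405, 0, 1.571], TCP at [0.123, 0.51, 0.192] pointing down, gripper open.
Joint ranges: [-2.72, 2.72], [-0.95, 1.95], [-1.27, 1.35], [-1.78, 2.02], [-1.46, 1.47], [-3.14, 3.14]. Speed limits (rad/s): [2.39, 2.39, 3.01, 3.14, 3.14, 3.14].

## Interface

Orientations are given as a unit quaternion [w, x, y, z].
In Python, from bench import manip, camera, camera_info, ticket, nets gives the robot as it stands.
- The arm moves only by the shell command python3 -m handwheel 'ROWS' [FORCE]. ROWS is JSON, a list of rows, each a list of 7 numbers: the shift along the tool's x, y, z in cm, then the turn, a rotation vector about the tool's x, y, z in rad, then the closure, from -1 (fully open) to 1 (shut). A call has exactly 8 rows; each row is the pose to reach, as a shift and turn from the pose measured when the call began, along the tool's axes at that moment; what a row does not reach only later rows make up. A row lasts 1/8 s, in which the tool goes at most 62.5 mm and 10.7 degrees, less where a joint would pass 70% of its speed; a pose out of reach is approached as far as the arm can. A call with a gripper value outside its range is refused whole. The fingers move at their own pace and stop on an object; FORCE is the grip in N (left out, the last holds). Time passes only in rows, so rows that repeat a pose let the fingers close, or fill a call up. It gives the time, the measured TCP pose, the force and the opening at its end, in the units of the state.
- manip.get_state(): the state, without advancing time (a new reading comes with each control period).
- camera(name): name is "side" or "top"; returns (picture, depth): 384x512x3 uint8, red, green, blue; 384x512 float32, m along the optical axis (not along the pixel's ray), 0 where there is no reading.
- camera_info(name): a dict with "camera_matrix" (3x3 intrinsics, pixels), "rvec" (rotation vector, rad) and "tvec" (3), from world to camera coordinates, as OpenCV has them. Camera axes: x right, y down, z forward; pixel columns grow to the right and rows downward; lengths in m; the calibration is good to about 2 mm. A picture is of the moment at which its call begins. camera_info takes no time and is no camera call.
- ticket.finish_job(): hands the job in, once; it reports no verdict.
Trained networks look in the newest picture that a camera, given by its name, has taken for a name from the list of things; names that differ only in an ending like _2 or _b are one class to them, and where a whole thing is asked for, a point or a joint stands for the part that bears it (a point fixed in the world has none). Each returns a list of dicts, best first, with "p" (0 to 1); they miss things now and then, are a little off and sometimes report something else, mostly with a low value. They report only what shows in the picture. A call takes as long as a camera call.
- nets.recognise(camera, name): "point" ([x, y, z] in m, in the coordinates of the camera as it stood for that picture, good to about 4 mm: the middle of the surface that is visible of it).
- nets.landmark_of(camera, name): "point" ([x, y, z] in m, in the coordinates of the camera as it stood for that picture, good to about 4 mm: a listed point, or the origin of a listed thing).
The state is a dict: "time": time; "q": joint angles; "joint_vel": joint speeds; "tau": joint torques, N m; "tool_pos": TCP position; "tcp_rot": TCP orientation; "wrist_force": force on the tool from outside, world axes, zero at the start; "ft_torque": the same for the moment, N m; "width": finger opening in m.
Only numpy, scipy, OpenCV 4.12 (cv2) and the standard library are available. Lean on these libraries where they do the work, as an engineer would, in place of code of your own. Each camera call takes 0.05 s, during which the arm holds its last target. There are 200 camera calls.

## Task

The sample tubes are already in the bench centrifuge: shut its lid fully, then turn the orange spring-return short-spin dial clockwise, past its first two clicks to the third (full speed). The dial springs back to nought as soon as it is let go and the machine only spins while it is held, so keep hold of the dial at the third click and finish the program still holding it there, with the lid still shut. Leave the other things on the counter where they stand.

Things in the scene. Friction and masses are not known exactly. Their poses are not given: they have to be found in the camera images.
- lid (a joint): Angle of the centrifuge's lid, rad: 0 = shut flush on the housing, grows as it opens (0.6 to 0.9 at the start). A stiff hinge holds the lid wherever it is left; pushing it shut takes about 1 to 4 N at the front edge all the way down, and it stops dead at 0.
- lid_hinge (a point): Point midway along the lid's hinge axis, at the centrifuge's rear, 158 mm above the counter. Axes turn with the lid: y along the hinge; x in the lid's plane, from front edge to hinge; z out of its outer (top) face, upright when shut. The grey lid is a slab reaching 215 mm forward of the hinge, 240 mm wide, 22 mm thick, underside level with the hinge axis, outer face 22 mm above it.
- lid_lip (a point): Middle of the top face of the dark grey pull lip on the lid's front edge: a tongue 100 mm wide, 12 mm thick, 20 mm proud of the edge, its front end 235 mm from the hinge axis. This point lies 225 mm forward of the hinge axis and 16 mm above the lid's underside (the tongue spans 4 to 16 mm). Axes as lid_hinge.
- spin_dial (a joint): Angle of the dial, rad, clockwise positive as seen facing the console: 0 = nought; clicks at 0.40 (first), 0.80 (second) and 1.20 (third, full speed), end stop at 1.28. A spring drives it back to 0 from any click when let go. Turning takes 0.1 N m at first, up to about 0.3 N m just before the third click; holding it there takes about 0.2 N m.
- dial_grip (a point): Grip point: on the orange dial's axis, 28 mm above the face of the dark console at the machine's front, which slopes 18 deg down to the front. Turns with the dial: z = turning axis, out of the console; x along the bar to its white pointer end, at nought 0.6 rad left of straight back. Bar 46 mm (x) by 13 mm (y), top 13 mm above this point; a 48 mm skirt disc starts 22 mm below it.
- dial_bar: The same orange bar (turns with the dial, axes as dial_grip); origin on the dial's axis, 27 mm below dial_grip. The shut lid's lip is about 60 mm behind the dial's axis and its underside about 40 mm higher than the console face at the dial.
- tube_rack: bystander: blue rack of capped blood tubes, 180 x 70 mm, 78 mm high, standing left of the centrifuge; origin at the centre of its underside.
- amber_bottle: bystander: amber bottle, 60 mm diameter, 115 mm high, standing right of the centrifuge; origin at the centre of its underside.
- gel_pump: bystander: white and blue pump bottle, 73 mm diameter, 184 mm high; origin at the centre of its underside.
- swab_jar: bystander: lidded steel jar, 96 mm diameter, 132 mm high; origin at the centre of its underside.
- instrument_tray: bystander: low steel tray with forceps, 100 x 200 mm, 30 mm high; origin at the centre of its underside.
- tape_roll: bystander: roll of tape lying flat, 84 mm diameter, 24 mm high; origin at the centre of its underside.

How it is judged:
On the way, in this order (a step that is already met when the one before it is completed fails the run):
1. the lid is shut flush (value of joint lid below 0.03 rad and value of joint spin_dial below 0.25 rad), for 0.2 s.
2. the dial is held at the third click, lid shut (value of joint lid below 0.03 rad and value of joint spin_dial above 1.1 rad and contact force between the fingers and dial_bar above 1 N), for 0.5 s.
At the end, for the whole second after the job is handed in: the lid is shut within 0.03 rad, the fingers are pressing on the dial's bar and keep the dial in the third click (angle above 1.1 rad), and every bystander stands within 30 mm of where it was, the bottles and the jar upright (all of step 2 and distance of each of tube_rack, amber_bottle, gel_pump, swab_jar, instrument_tray, tape_roll from where it was at the start of the episode below 0.03 m and angle between each of amber_bottle, gel_pump, swab_jar's own z axis and vertical below 0.3 rad); the arm keeps its last pose, push and grip.
It fails at once if a bystander is pushed out of place by more than 30 mm (distance of any of tube_rack, amber_bottle, gel_pump, swab_jar, instrument_tray, tape_roll from where it was at the start of the episode above 0.03 m).
It fails at once if the dial is turned while the lid is open (value of joint lid above 0.1 rad and value of joint spin_dial above 0.3 rad).
It also fails if it takes over 48 s, if anything falls off the work surface, if the arm or the gripper's body presses on something with over 40 N, if the wrist force passes 120 N, or if a joint passes its speed limit or range.

## Working session

There is one attempt and no reset: what is moved stays moved. The work goes in short steps, Python scripts to look and compute and a shell command to move; the robot and the scene stay as the last step left them, time stands still between calls to the robot, and variables do not carry over. Pictures are saved under pics/ and viewed, about 8 in all and at most 12, crops included, and the job is handed in when it is done.

```bash
mkdir -p pics; ls; cat > h.py <<'E'
import numpy as np, cv2
from scipy.spatial.transform import Rotation as R
from bench import manip, camera, camera_info, ticket, nets
def shot(c,f):
    im,d=camera(c); cv2.imwrite('pics/'+f,im[:,:,::-1]); return im,d
def w(c,p):
    i=camera_info(c); Rm=cv2.Rodrigues(np.array(i['rvec'],float))[0]
    return Rm.T@(np.array(p)-np.array(i['tvec']).ravel())
def pix(c,d,u,v):
    K=np.array(camera_info(c)['camera_matrix']); z=d[v,u]
    return w(c,[(u-K[0,2])/K[0,0]*z,(v-K[1,2])/K[1,1]*z,z])
def rot(q): return R.from_quat([q[1],q[2],q[3],q[0]])
np.set_printoptions(precision=4,suppress=True)
E
python3 - <<'E'
from h import *
for c in('side','top'):
    shot(c,c+'0.png')
    for n in ['lid_hinge','lid_lip','dial_grip','dial_bar','tube_rack','amber_bottle','gel_pump','swab_jar','instrument_tray','tape_roll']:
        r=nets.landmark_of(c,n); print(c,n,[(w(c,x['point']),round(x['p'],2)) for x in r[:2]])
s=manip.get_state(); print(s); print(rot(s['tcp_rot']).as_matrix())
a=cv2.imread('pics/side0.png');b=cv2.imread('pics/top0.png');cv2.imwrite('pics/both0.png',cv2.resize(np.vstack([a,b]),None,fx=.78,fy=.78))
E
```

```text
pics
side lid_hinge [(array([0.7389, 0.0488, 0.1603]), 0.89), (array([0.4325, 0.0901, 0.1475]), 0.72)]
side lid_lip [(array([0.6118, 0.0889, 0.3362]), 0.88)]
side dial_grip [(array([0.4364, 0.0942, 0.1477]), 0.7)]
side dial_bar [(array([0.4458, 0.0911, 0.12  ]), 0.68)]
side tube_rack []
side amber_bottle [(array([ 0.5629, -0.1046, -0.002 ]), 0.75)]
side gel_pump [(array([0.289 , 0.3368, 0.0014]), 0.91)]
side swab_jar [(array([ 0.5372, -0.4831,  0.0032]), 0.92), (array([0.4367, 0.0947, 0.1469]), 0.33)]
side instrument_tray [(array([ 0.3259, -0.4377, -0.0017]), 0.57)]
side tape_roll [(array([ 0.4338,  0.4655, -0.0074]), 0.53), (array([ 0.3249, -0.4387, -0.0006]), 0.43)]
top lid_hinge [(array([0.7401, 0.0549, 0.1575]), 0.67)]
top lid_lip [(array([0.6072, 0.091 , 0.338 ]), 0.8)]
top dial_grip [(array([0.4347, 0.0898, 0.1508]), 0.53)]
top dial_bar []
top tube_rack [(array([0.6697, 0.29  , 0.0025]), 0.58), (array([0.6101, 0.0944, 0.3363]), 0.3)]
top amber_bottle []
top gel_pump [(array([0.2873, 0.3316, 0.0025]), 0.8)]
top swab_jar []
top instrument_tray [(array([ 0.3182, -0.4328,  0.0021]), 0.7)]
top tape_roll [(array([0.4268, 0.4648, 0.0021]), 0.83), (array([0.7388, 0.052 , 0.1593]), 0.54)]
{'time': 1.1, 'q': array([ 1.334 ,  0.1258, -0.0396,  1.4054, -0.    ,  1.5708]), 'joint_vel': array([-0.0012,  0.0003, -0.0017,  0.0012, -0.0004, -0.0012]), 'tau': array([ -0.0021, -43.5719,  35.3095,   0.0016,  -0.0001,   0.    ]), 'tool_pos': array([0.1232, 0.5103, 0.1924]), 'tcp_rot': array([ 0.7022,  0.0835,  0.7022, -0.0835]), 'wrist_force': array([ 0.491 , -0.7349, -0.6331]), 'ft_torque': array([ 0.006 , -0.0172,  0.0026]), 'width': 0.08548624971966153}
[[-0.      0.2346  0.9721]
 [-0.      0.9721 -0.2346]
 [-1.     -0.      0.    ]]
```

View pics/both0.png

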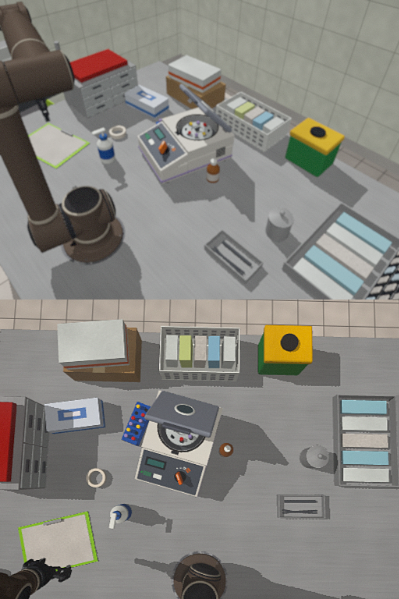

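```bash
python3 -m handwheel '[[-6,0,0,0,0,0,1],[-12,0,0,0,0,0,1],[-18,0,0,0,0,0,1],[-23,-2,3,0,0,0,1],[-23,-5,8,0.15,0,0,1],[-23,-8,13,0.3,0,0,1],[-23,-11,18,0.3,0,0,1],[-23,-14,23,0.3,0,0,1]]' 20
cat >> h.py <<'E'
def to(p,Rt=None):
    s=manip.get_state(); r=rot(s['tcp_rot']); d=r.inv().apply(np.array(p)-s['tool_pos'])*100
    print('shift cm',d,'rotvec',None if Rt is None else (r.inv()*Rt).as_rotvec())
H=np.array([.7395,.052,.158])
F=np.array([-.963,.27,0])
def lidpt(th,r=.2,h=.022): return H+F*(r*np.cos(th)-h*np.sin(th))+np.array([0,0,r*np.sin(th)+h*np.cos(th)])
E
python3 - <<'E'
from h import *
s=manip.get_state(); print(s['q'],s['tool_pos'],rot(s['tcp_rot']).as_matrix())
for th in(.85,.6,.3,0): print(lidpt(th))
im,d=shot('top','t1.png')
for i in range(3):
  for c in('top','side'):
    if i: camera(c)
    elif c=='side': shot(c,'s1.png')
    for n in('lid_hinge','lid_lip','dial_grip','dial_bar'):
        print(c,n,[(w(c,x['point']),round(x['p'],2)) for x in nets.landmark_of(c,n)[:1]])
# crop views, upscaled
a=cv2.imread('pics/t1.png')
cv2.imwrite('pics/t1c.png',cv2.resize(a[90:260,140:320],None,fx=4,fy=3.5))
E
```

```text
time: 2.1
tool_pos: [0.3149, 0.3189, 0.4226]
tcp_rot: [0.682, 0.188, 0.682, -0.187]
wrist_force: [-0.1, 0.9, -0.1]
width: 0.0001
[ 0.7917  0.1001  0.4583  1.9284 -0.      1.3281] [0.3149 0.3189 0.4226] [[ 0.0005  0.5111  0.8595]
 [ 0.0004  0.8595 -0.5111]
 [-1.      0.0006  0.0002]]
[0.6283 0.0832 0.3228]
[0.5925 0.0932 0.2891]
[0.5618 0.1018 0.2381]
[0.5469 0.106  0.18  ]
top lid_hinge [(array([0.7373, 0.0554, 0.1552]), 0.69)]
top lid_lip [(array([0.6123, 0.089 , 0.3385]), 0.95)]
top dial_grip [(array([0.4338, 0.0926, 0.1472]), 0.6)]
top dial_bar []
side lid_hinge [(array([0.7404, 0.0495, 0.1595]), 0.63)]
side lid_lip [(array([0.6088, 0.0889, 0.3383]), 0.96)]
side dial_grip [(array([0.4343, 0.0946, 0.146 ]), 0.69)]
side dial_bar [(array([0.4445, 0.0888, 0.1192]), 0.5)]
top lid_hinge [(array([0.739 , 0.0526, 0.1549]), 0.95)]
top lid_lip [(array([0.6091, 0.0882, 0.3395]), 0.98)]
top dial_grip [(array([0.4321, 0.094 , 0.1495]), 0.49)]
top dial_bar [(array([ 0.5585, -0.1038,  0.0013]), 0.22)]
side lid_hinge [(array([0.7385, 0.052 , 0.1586]), 0.68)]
side lid_lip [(array([0.6106, 0.0859, 0.3386]), 0.73)]
side dial_grip [(array([0.434 , 0.0934, 0.1471]), 0.52)]
side dial_bar [(array([0.4441, 0.0873, 0.1197]), 0.61)]
top lid_hinge [(array([0.7414, 0.0528, 0.1575]), 0.81)]
top lid_lip [(array([0.6081, 0.0887, 0.3357]), 0.97)]
top dial_grip [(array([0.4359, 0.0932, 0.15  ]), 0.61)]
top dial_bar [(array([0.4415, 0.09  , 0.123 ]), 0.55)]
side lid_hinge [(array([0.7398, 0.0518, 0.1594]), 0.7)]
side lid_lip [(array([0.6105, 0.0901, 0.3357]), 0.92)]
side dial_grip [(array([0.4344, 0.0938, 0.1458]), 0.53)]
side dial_bar [(array([0.4445, 0.0907, 0.1208]), 0.47)]
```

```bash
python3 -m handwheel '[[0,-0.6,5.5,0,0,0,1],[0,-1.2,11,0,0,0,1],[0,-1.9,16.5,0,0,0,1],[0,-2.6,22,0,0,0,1],[0,-3.3,27.5,0,0,0,1],[0,-3.9,33,0,0,0,1],[2,-4.5,38,0,0,0,1],[5,-4.5,38,0,0,0,1]]'
python3 - <<'E'
from h import *
s=manip.get_state(); print(s['q'],rot(s['tcp_rot']).as_matrix())
for th in(.85,.7,.55,.4,.25,.1,0,-.02): print(th);to(lidpt(th))
shot('side','s2.png')
a=cv2.imread('pics/s2.png')
cv2.imwrite('pics/s2c.png',cv2.resize(a[60:260,130:330],None,fx=3,fy=3))
E
```

```text
time: 4.6
tool_pos: [0.6218, 0.085, 0.3685]
tcp_rot: [0.681, 0.188, 0.682, -0.189]
wrist_force: [0.6, 0.7, -0.2]
width: -0.0002
[ 0.136   0.452   0.8017  1.9227 -0.0004  0.6768] [[-0.0021  0.5148  0.8573]
 [-0.0007  0.8573 -0.5148]
 [-1.     -0.0017 -0.0014]]
0.85
shift cm [4.5756 0.188  0.6522] rotvec None
0.7
shift cm [ 6.4904 -0.4253 -1.5952] rotvec None
0.55
shift cm [ 8.7318 -0.9557 -3.5414] rotvec None
0.4
shift cm [11.2494 -1.3912 -5.1429] rotvec None
0.25
shift cm [13.9867 -1.7221 -6.3635] rotvec None
0.1
shift cm [16.8822 -1.9409 -7.1759] rotvec None
0
shift cm [18.8685 -2.022  -7.4813] rotvec None
-0.02
shift cm [19.269  -2.0319 -7.5193] rotvec None
```

View pics/s2c.png

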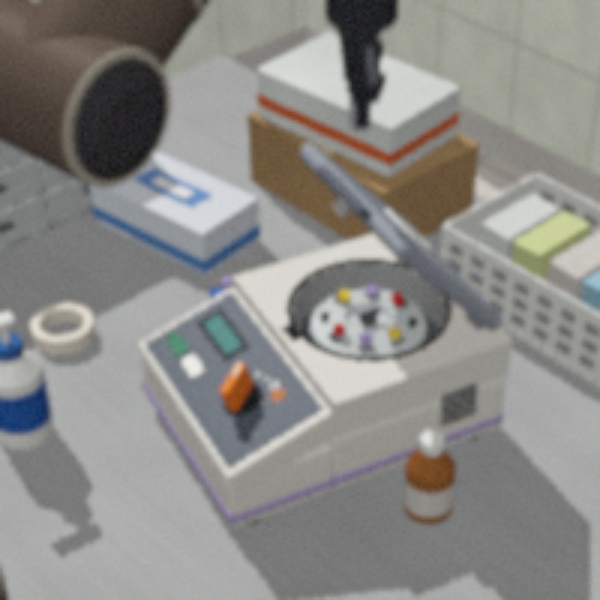

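The closed fingertips (crop ~360,120) hover above the open lid, just behind its lip (~310,150). The dial is at ~(237,387), with nothing near the path. I'll push the lid down along its arc.

```bash
python3 -m handwheel '[[2.5,0.2,0.6,0,0,0,1],[4.6,0.2,0.6,0,0,0,1],[5.5,-0.1,-0.5,0,0,0,1],[6.5,-0.4,-1.6,0,0,0,1],[7.6,-0.7,-2.6,0,0,0,1],[8.7,-0.95,-3.5,0,0,0,1],[10,-1.2,-4.4,0,0,0,1],[11.2,-1.4,-5.1,0,0,0,1]]'
python3 - <<'E'
from h import *
camera('top');print([(w('top',x['point']),x['p']) for x in nets.landmark_of('top','lid_lip')])
camera('side');print([(w('side',x['point']),x['p']) for x in nets.landmark_of('side','lid_lip')])
for th in(.4,.25,.1,0,-.02): to(lidpt(th))
E
```

```text
time: 5.65
tool_pos: [0.5661, 0.1003, 0.2544]
tcp_rot: [0.679, 0.187, 0.684, -0.189]
wrist_force: [-0.4, 0.0, 2.3]
width: -0.0003
[]
[(array([0.5633, 0.0975, 0.289 ]), 0.77)]
shift cm [-0.2385  0.1392  0.3431] rotvec None
shift cm [ 2.5077 -0.1772 -0.8612] rotvec None
shift cm [ 5.4092 -0.3816 -1.6562] rotvec None
shift cm [ 7.3976 -0.4532 -1.9495] rotvec None
shift cm [ 7.7984 -0.4612 -1.9851] rotvec None
```

```bash
python3 -m handwheel '[[1.2,0,-0.3,0,0,0,1],[2.5,-0.2,-0.9,0,0,0,1],[4,-0.3,-1.3,0,0,0,1],[5.4,-0.4,-1.7,0,0,0,1],[6.4,-0.4,-1.8,0,0,0,1],[7,-0.4,-1.9,0,0,0,1],[7.4,-0.4,-1.9,0,0,0,1],[7.4,-0.4,-1.9,0,0,0,1]]'
python3 - <<'E'
from h import *
for c in('top','side'):
  camera(c);print([(w(c,x['point']),x['p']) for x in nets.landmark_of(c,'lid_lip')])
to(lidpt(0))
E
```

```text
time: 6.85
tool_pos: [0.5478, 0.1061, 0.1798]
tcp_rot: [0.678, 0.187, 0.685, -0.19]
wrist_force: [0.2, -0.1, -1.0]
width: -0.0
[]
[(array([0.53  , 0.1079, 0.2155]), 0.91)]
shift cm [ 0.0215 -0.0641 -0.0771] rotvec None
```

```bash
python3 - <<'E'
from h import *
shot('side','s3.png');a=cv2.imread('pics/s3.png')
cv2.imwrite('pics/s3c.png',cv2.resize(a[100:240,160:310],None,fx=4,fy=4))
E
```

```text
(no output)
```

View pics/s3c.png

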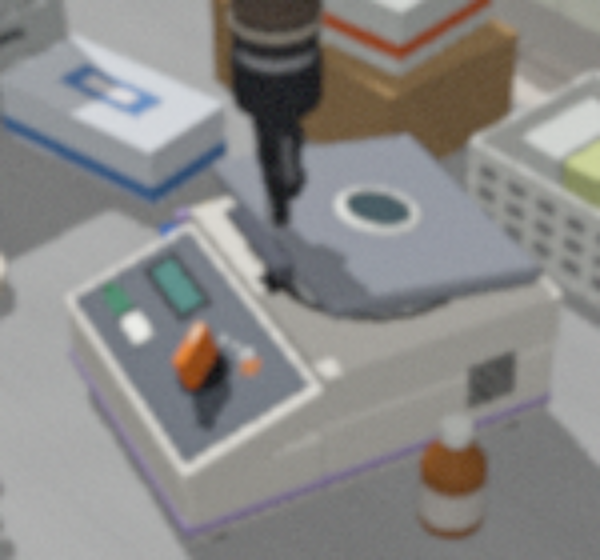

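The lid is lower but still looks ajar: there is a gap along its right side near (380,310), and the fingertip is at (280,220). I'll measure the lid plane from depth.

```bash
python3 - <<'E'
from h import *
im,d=camera('side')
def P(u,v): return pix('side',d,160+u//4,100+v//4)
for q in [(400,160),(480,250),(440,280),(360,290),(340,240),(235,180),(250,200),(310,200),(320,180),(280,222),(278,205),(255,235),(270,265)]:
    p=P(*q); r=p-H; print(q,p,'fwd',r@F,'h',r[2])
E
```

```text
(400, 160) [0.7289 0.1328 0.1852] fwd 0.03204475161960012 h 0.027226933191761754
(480, 250) [ 0.6841 -0.0134  0.1871] fwd 0.035723280876047855 h 0.02908399813234408
(440, 280) [ 0.6164 -0.0292  0.1971] fwd 0.0966570189881757 h 0.03907394362977859
(360, 290) [ 0.547  -0.0019  0.2103] fwd 0.17081705895040067 h 0.05225185788722453
(340, 240) [0.5846 0.0626 0.2051] fwd 0.1519896736644681 h 0.04705548039805427
(235, 180) [0.5652 0.1841 0.2146] fwd 0.20346065099967597 h 0.05657488585921158
(250, 200) [0.5558 0.1514 0.2146] fwd 0.2036848949089725 h 0.0566399165465743
(310, 200) [0.6021 0.1229 0.207 ] fwd 0.15151282042860972 h 0.048988589733776594
(320, 180) [0.6349 0.1426 0.2026] fwd 0.12515868013489612 h 0.04457527980147202
(280, 222) [0.5448 0.0961 0.2287] fwd 0.19941767279451322 h 0.0706781324291769
(278, 205) [0.5392 0.0945 0.2494] fwd 0.20433333739346057 h 0.09142615731042497
(255, 235) [0.529  0.1153 0.213 ] fwd 0.21981814375635497 h 0.05503536938772302
(270, 265) [0.5118 0.0751 0.2102] fwd 0.22549976448868603 h 0.05218494315706068
```

```bash
python3 - <<'E'
from h import *
im,d=shot('side','s4.png'); s=manip.get_state(); print(s['time'],s['tool_pos'],s['wrist_force'],s['ft_torque'],s['width'],s['q'])
def prj(c,p):
    i=camera_info(c);return cv2.projectPoints(np.array(p,float).reshape(-1,3),np.array(i['rvec'],float),np.array(i['tvec'],float),np.array(i['camera_matrix'],float),None)[0].reshape(-1,2)
r=rot(s['tcp_rot']);X=r.as_matrix()[:,0]
pts=prj('side',[s['tool_pos']-X*k for k in(0,.019,.04,.073)]);print(pts)
a=cv2.resize(cv2.imread('pics/s4.png')[110:190,190:270],None,fx=7,fy=7,interpolation=cv2.INTER_NEAREST)
for p in pts: cv2.circle(a,(int((p[0]-190+.5)*7),int((p[1]-110+.5)*7)),4,(0,0,255),-1)
it,dt=shot('top','t4.png');pt=prj('top',[s['tool_pos']-X*k for k in(0,.073)])
x,y=pt[0].astype(int);b=cv2.resize(cv2.imread('pics/t4.png')[y-40:y+40,x-20:x+15],None,fx=6.5,fy=7,interpolation=cv2.INTER_NEAREST)
for p in pt: cv2.circle(b,(int((p[0]-x+20.5)*6.5),int((p[1]-y+40.5)*7)),4,(0,0,255),-1)
cv2.imwrite('pics/c4.png',np.hstack([a,b]))
for v in range(135,165,2): print(v,[round(float(t),3) for t in pix('side',d,230,v)], im[v,230])
E
```

```text
7.2 [0.5477 0.1062 0.1801] [-0.1323 -0.1839 -0.2122] [ 0.0123 -0.015   0.0021] -0.00020715430112082988 [0.1912 0.1973 0.0184 1.4014 0.0005 0.7303]
[[228.9318 164.3761]
 [228.8682 160.0939]
 [228.7967 155.2806]
 [228.6818 147.5408]]
135 [0.529, 0.076, 0.329] [59 61 66]
137 [0.523, 0.07, 0.327] [66 67 71]
139 [0.526, 0.073, 0.317] [62 65 71]
141 [0.523, 0.069, 0.312] [54 56 59]
143 [0.513, 0.058, 0.314] [50 51 54]
145 [0.513, 0.059, 0.306] [36 40 45]
147 [0.514, 0.06, 0.297] [30 26 34]
149 [0.531, 0.08, 0.27] [33 32 35]
151 [0.542, 0.093, 0.249] [28 30 36]
153 [0.541, 0.092, 0.241] [30 29 39]
155 [0.543, 0.094, 0.23] [53 51 55]
157 [0.546, 0.098, 0.218] [104 104 111]
159 [0.541, 0.092, 0.216] [105 109 116]
161 [0.535, 0.086, 0.213] [ 95  98 104]
163 [0.531, 0.081, 0.21] [ 96 100 110]
```

View pics/c4.png

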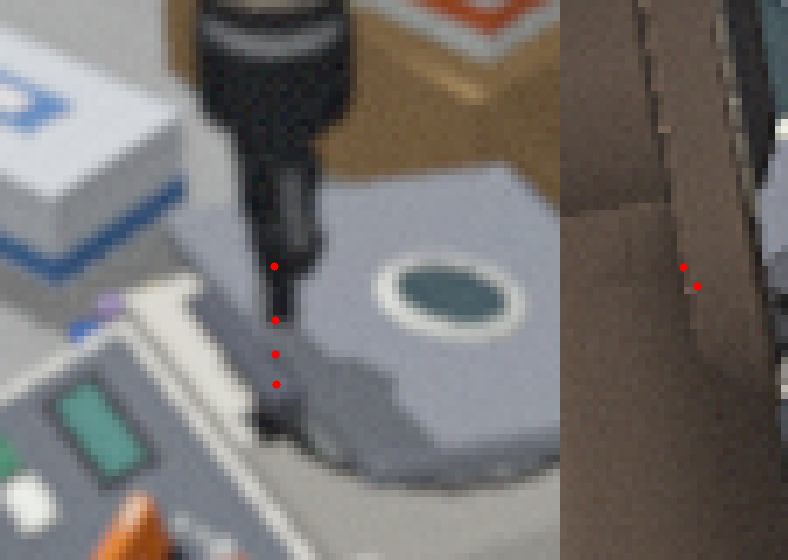

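```bash
python3 - <<'E'
from h import *
def prj(c,p):
    i=camera_info(c);return cv2.projectPoints(np.array(p,float).reshape(-1,3),np.array(i['rvec'],float),np.array(i['tvec'],float),np.array(i['camera_matrix'],float),None)[0].reshape(-1,2)
out=[]
for f,c,t in(('s2','side',(.6218,.085,.3685)),('s1','side',(.3149,.3189,.4226)),('t1','top',(.3149,.3189,.4226))):
    t=np.array(t);pt=prj(c,[t,t+[0,0,.037],t+[0,0,.073]]);print(f,pt)
    x,y=pt[0].astype(int);x0=max(x-30,0);y0=max(y-35,0);a=cv2.imread(f'pics/{f}.png')[y0:y0+60,x0:x0+60]
    a=cv2.copyMakeBorder(a,0,60-a.shape[0],0,60-a.shape[1],cv2.BORDER_CONSTANT)
    a=cv2.resize(a,None,fx=4.4,fy=4.4,interpolation=cv2.INTER_NEAREST)
    for p,col in zip(pt,[(0,0,255),(0,255,0),(255,0,0)]): cv2.circle(a,(int((p[0]-x0+.5)*4.4),int((p[1]-y0+.5)*4.4)),3,col,-1)
    out.append(a)
cv2.imwrite('pics/cmp.png',np.hstack(out))
E
```

```text
s2 [[248.8088 113.2761]
 [248.9426 103.4967]
 [249.0771  93.6592]]
s1 [[127.7038 104.3088]
 [125.6904  93.8534]
 [123.6614  83.3172]]
t1 [[124.019  277.3916]
 [118.5879 279.3628]
 [112.8533 281.4442]]
```

View pics/cmp.png

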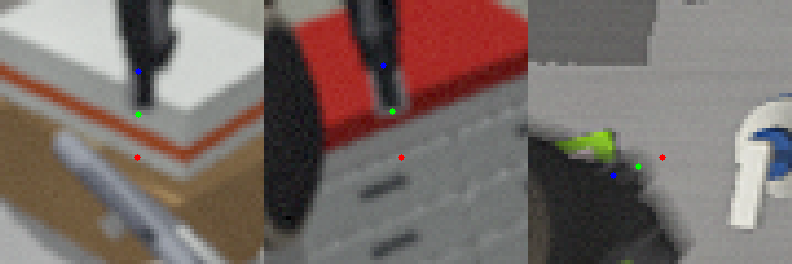

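The images agree: the real fingertip sits about 36 mm above the reported TCP (a tool-length bias), so the lid has about 35 mm left to close. I'll push on and watch the force.

```bash
python3 -m handwheel '[[0.6,0,0,0,0,0,1],[1.2,0,0,0,0,0,1],[1.8,0,0,0,0,0,1],[2.3,0,0,0,0,0,1],[2.7,0,0,0,0,0,1],[3,0,0,0,0,0,1],[3.2,0,0,0,0,0,1],[3.2,0,0,0,0,0,1]]'
python3 - <<'E'
from h import *
im,d=camera('side')
for q in [(400,160),(480,250),(440,280),(235,190),(250,210),(320,190)]:
    p=pix('side',d,160+q[0]//4,100+q[1]//4); r=p-H; print(q,p,'fwd',r@F,'h',r[2])
for x in nets.landmark_of('side','lid_lip'): print(w('side',x['point']),x['p'])
E
```

```text
time: 8.25
tool_pos: [0.5475, 0.1061, 0.148]
tcp_rot: [0.679, 0.187, 0.685, -0.19]
wrist_force: [0.4, -0.7, 0.9]
width: 0.0002
(400, 160) [0.7304 0.1342 0.1838] fwd 0.031004343174527188 h 0.025779694710783396
(480, 250) [ 0.6879 -0.01    0.1832] fwd 0.03291363753220054 h 0.02516254806328394
(440, 280) [ 0.6295 -0.0172  0.1828] fwd 0.0872001744433721 h 0.02475775335756608
(235, 190) [0.5848 0.2085 0.1831] fwd 0.19118119864057823 h 0.025071055890218047
(250, 210) [0.5735 0.1729 0.1852] fwd 0.1924886361802399 h 0.027214940957790895
(320, 190) [0.6474 0.1561 0.1802] fwd 0.11676827661423181 h 0.022225553151310945
[0.5252 0.1117 0.183 ] 0.64
```

```bash
python3 -m handwheel '[[0.1,0,0,0,0,0,1],[0.2,0,0,0,0,0,1],[0.3,0,0,0,0,0,1],[0.4,0,0,0,0,0,1],[0.4,0,0,0,0,0,1],[0.5,0,0,0,0,0,1],[0.5,0,0,0,0,0,1],[0.5,0,0,0,0,0,1]]'
```

```text
time: 9.35
tool_pos: [0.5476, 0.106, 0.143]
tcp_rot: [0.679, 0.187, 0.685, -0.19]
wrist_force: [0.1, 0.3, 0.2]
width: 0.0002
```

```bash
python3 -m handwheel '[[0.1,0,0,0,0,0,1],[0.1,0,0,0,0,0,1],[0.2,0,0,0,0,0,1],[0.2,0,0,0,0,0,1],[0.2,0,0,0,0,0,1],[0.3,0,0,0,0,0,1],[0.3,0,0,0,0,0,1],[0.3,0,0,0,0,0,1]]'
python3 - <<'E'
from h import *
im,d=camera('side')
for q in [(400,160),(480,250),(440,280),(235,190),(250,210),(320,190)]:
    p=pix('side',d,160+q[0]//4,100+q[1]//4); r=p-H; print(q,p,'fwd',r@F,'h',r[2])
E
```

```text
time: 10.35
tool_pos: [0.5476, 0.1061, 0.1411]
tcp_rot: [0.679, 0.187, 0.684, -0.19]
wrist_force: [-3.2, -0.6, 8.8]
width: -0.0002
(400, 160) [0.7336 0.1374 0.1806] fwd 0.028707030254945233 h 0.02258406545977834
(480, 250) [ 0.6918 -0.0067  0.1792] fwd 0.030094874011839887 h 0.02122836886371085
(440, 280) [ 0.6374 -0.0101  0.1742] fwd 0.08155913087702947 h 0.01621809167157831
(235, 190) [0.5868 0.2108 0.1809] fwd 0.18997373062400502 h 0.022892394549687528
(250, 210) [0.5791 0.1796 0.1787] fwd 0.18890067259438256 h 0.020739667790899835
(320, 190) [0.6462 0.1548 0.1815] fwd 0.11760025105886367 h 0.023548987268616872
```

```bash
cat >> h.py <<'E'
a=np.radians(18); N=F/np.linalg.norm(F)*np.sin(a)+np.array([0,0,np.cos(a)])
G=np.array([.4345,.0933,.148])
def grasp_R(turn=0):
    b=-F/np.linalg.norm(F); b=b-N*(b@N); b/=np.linalg.norm(b)
    bar=R.from_rotvec(N*(.6-turn)).apply(b); y=np.cross(N,bar)  # 90deg left of bar
    x=-N; return R.from_matrix(np.column_stack([x,y,np.cross(x,y)]))
def tcp(up,off=.038): return G+N*(up-.014-off)
E
python3 - <<'E'
from h import *
print(grasp_R().as_matrix()); to(tcp(.09),grasp_R()); print(tcp(.09),tcp(0))
E
```

```text
[[ 0.2975 -0.2943  0.9082]
 [-0.0834  0.9397  0.3318]
 [-0.9511 -0.1745  0.255 ]]
shift cm [ -4.2015  -7.234  -10.2104] rotvec [-0.8575 -0.3277 -0.0517]
[0.4232 0.0965 0.1841] [0.45   0.089  0.0985]
```

```bash
python3 -m handwheel '[[-5,0,0,0,0,0,1],[-10,0,0,0,0,0,1],[-10,-1.5,-2,-0.17,-0.06,-0.01,0],[-10,-3,-4,-0.34,-0.13,-0.02,0],[-10,-4.5,-6.1,-0.51,-0.2,-0.03,0],[-10,-6,-8.2,-0.68,-0.26,-0.04,0],[-8,-7.2,-10.2,-0.86,-0.33,-0.05,0],[-5,-7.2,-10.2,-0.86,-0.33,-0.05,0]]'
python3 - <<'E'
from h import *
s=manip.get_state();print(s['q'],s['width']);to(tcp(.09),grasp_R())
for c in('side','top'):
  im,d=shot(c,c[0]+'5.png')
  for n in('lid_lip','dial_grip','dial_bar'): print(c,n,[(w(c,x['point']),round(x['p'],2)) for x in nets.landmark_of(c,n)[:1]])
def prj(c,p):
    i=camera_info(c);return cv2.projectPoints(np.array(p,float).reshape(-1,3),np.array(i['rvec'],float),np.array(i['tvec'],float),np.array(i['camera_matrix'],float),None)[0].reshape(-1,2)
X=rot(s['tcp_rot']).as_matrix()[:,0];t=s['tool_pos']
p=[t-X*.038,t+[0,0,.038],G,G+N*.06]
o=[]
for c in('side','top'):
    q=prj(c,p);x,y=q[2].astype(int)-[40,55];A=cv2.resize(cv2.imread(f'pics/{c[0]}5.png')[y:y+80,x:x+80],None,fx=5,fy=5)
    for k,col in zip(q,[(0,0,255),(0,255,0),(255,0,0),(255,255,0)]): cv2.circle(A,(int((k[0]-x+.5)*5),int((k[1]-y+.5)*5)),3,col,-1)
    o.append(A)
cv2.imwrite('pics/c5.png',np.hstack(o))
E
```

```text
time: 11.4
tool_pos: [0.4222, 0.0968, 0.1928]
tcp_rot: [0.791, -0.161, 0.586, 0.069]
wrist_force: [-0.4, -0.2, 0.4]
width: 0.0427
[ 0.3679 -0.2928 -0.4653  1.1358 -0.185   0.0118] 0.042671905905064936
shift cm [ 0.8536  0.0886 -0.1481] rotvec [ 0.0042  0.0077 -0.001 ]
side lid_lip [(array([0.5256, 0.1103, 0.1768]), 0.6)]
side dial_grip [(array([0.4361, 0.0952, 0.1445]), 0.73)]
side dial_bar [(array([0.4439, 0.0895, 0.1233]), 0.48)]
top lid_lip [(array([0.5225, 0.1149, 0.1767]), 0.78)]
top dial_grip [(array([0.431 , 0.0899, 0.1483]), 0.62)]
top dial_bar [(array([0.4455, 0.0885, 0.1226]), 0.59)]
```

View pics/c5.png

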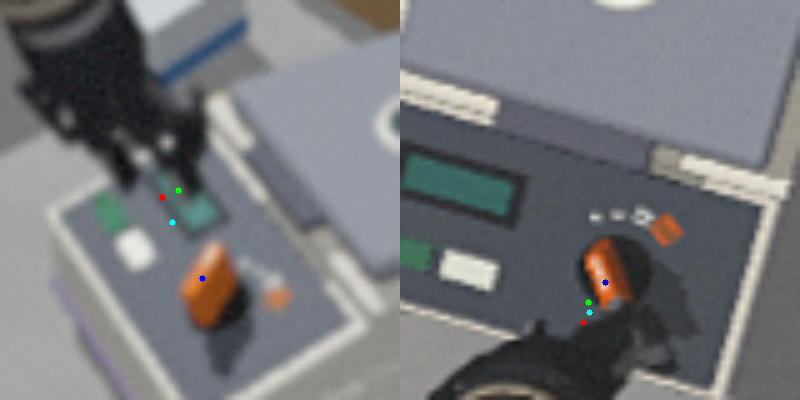

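```bash
python3 -m handwheel '[[1,0.1,-0.1,0,0,0,0],[2,0.1,-0.1,0,0,0,0],[3,0.1,-0.1,0,0,0,0],[4,0.1,-0.1,0,0,0,0],[5,0.1,-0.1,0,0,0,0],[6,0.1,-0.1,0,0,0,0],[6,0.1,-0.1,0,0,0,0],[6,0.1,-0.1,0,0,0,0]]'
cat >> h.py <<'E'
def prj(c,p):
    i=camera_info(c);return cv2.projectPoints(np.array(p,float).reshape(-1,3),np.array(i['rvec'],float),np.array(i['tvec'],float),np.array(i['camera_matrix'],float),None)[0].reshape(-1,2)
def look(tag,off=.038):
    s=manip.get_state();X,Y,Z=rot(s['tcp_rot']).as_matrix().T;t=s['tool_pos']-X*off;o=[];hw=s['width']/2
    for c in('side','top'):
        shot(c,f'{c}{tag}.png');q=prj(c,[t,t+Y*hw,t-Y*hw,G+N*.013]);x,y=q[3].astype(int)-[25,30];A=cv2.resize(cv2.imread(f'pics/{c}{tag}.png')[y:y+50,x:x+50],None,fx=8,fy=8)
        for k,col in zip(q,[(0,0,255),(0,255,0),(0,255,255),(255,0,0)]): cv2.circle(A,(int((k[0]-x+.5)*8),int((k[1]-y+.5)*8)),3,col,-1)
        o.append(A)
    cv2.imwrite(f'pics/look{tag}.png',np.hstack(o))
E
python3 - <<'E'
from h import *
to(tcp(.035),grasp_R());look('6')
E
```

```text
time: 12.8
tool_pos: [0.4415, 0.0927, 0.136]
tcp_rot: [0.79, -0.161, 0.587, 0.068]
wrist_force: [0.0, -1.2, 1.0]
width: 0.0429
shift cm [ 0.3413  0.0566 -0.3136] rotvec [ 0.0015  0.0041 -0.0008]
```

View pics/look6.png

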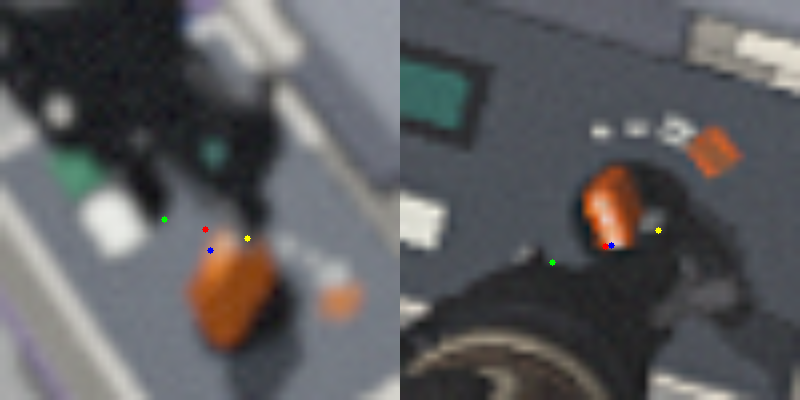

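The fingers straddle the bar direction, with tips at side ~(150,210)/(255,215). Before descending I'll check the dial centre by overlaying the bar model on the earlier unobstructed pictures.

```bash
python3 - <<'E'
from h import *
Rg=grasp_R().as_matrix(); Yj=Rg[:,1]; B=-np.cross(N,Yj)
if (B@np.array([1,0,0]))<0:B=-B
o=[]
for c,f in(('side','s1'),('top','t1')):
    a=cv2.imread(f'pics/{f}.png');hsv=cv2.cvtColor(a,cv2.COLOR_BGR2HSV)
    P=[G+N*.013+B*i*.023+Yj*j*.0065 for i,j in((1,1),(1,-1),(-1,-1),(-1,1))]+[G-N*.022+.024*(np.cos(k)*B+np.sin(k)*Yj) for k in np.linspace(0,2*np.pi,25)]
    q=prj(c,P);x,y=q[:4].mean(0).astype(int)-25
    s=8;A=cv2.resize(a[y:y+50,x:x+50],None,fx=s,fy=s,interpolation=cv2.INTER_CUBIC)
    g=((q-[x,y]+.5)*s).astype(np.int32)
    cv2.polylines(A,[g[:4]],True,(0,255,0),1);cv2.polylines(A,[g[4:]],True,(255,255,0),1);cv2.line(A,tuple(map(int,g[0])),tuple(map(int,g[1])),(255,255,255),2);o.append(A)
cv2.imwrite('pics/mod.png',np.hstack(o))
E
```

```text
(no output)
```

View pics/mod.png

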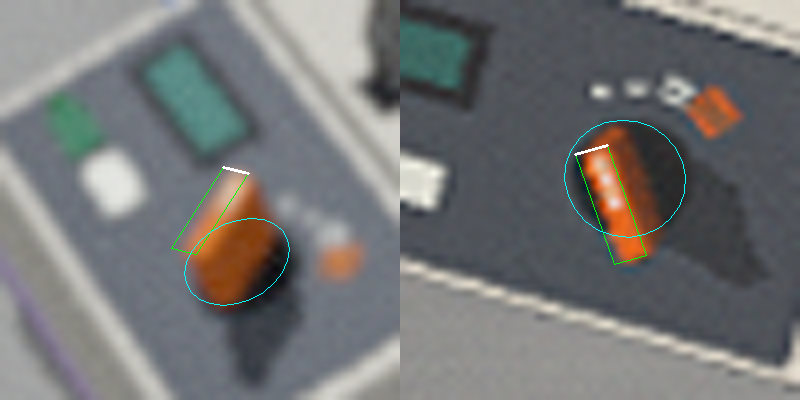

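The model fits both views to about 3 mm, so I'll descend around the bar.

```bash
python3 -m handwheel '[[0.6,0,-0.1,0,0,0,0],[1.2,0,-0.1,0,0,0,0],[1.8,0,-0.1,0,0,0,0],[2.3,0,-0.1,0,0,0,0],[2.8,0,-0.1,0,0,0,0],[3.2,0,-0.1,0,0,0,0],[3.6,0,-0.1,0,0,0,0],[3.6,0,-0.1,0,0,0,0]]'
python3 - <<'E'
from h import *
to(tcp(0),grasp_R());look('7')
for x in nets.landmark_of('top','lid_lip')[:1]: print(w('top',x['point']))
E
```

```text
time: 13.9
tool_pos: [0.4515, 0.0894, 0.1015]
tcp_rot: [0.79, -0.161, 0.587, 0.068]
wrist_force: [-0.1, -0.2, -0.1]
width: 0.0425
shift cm [ 0.2386  0.0541 -0.234 ] rotvec [ 0.0015  0.0043 -0.0007]
[ 0.5597 -0.1061 -0.0009]
```

View pics/look7.png

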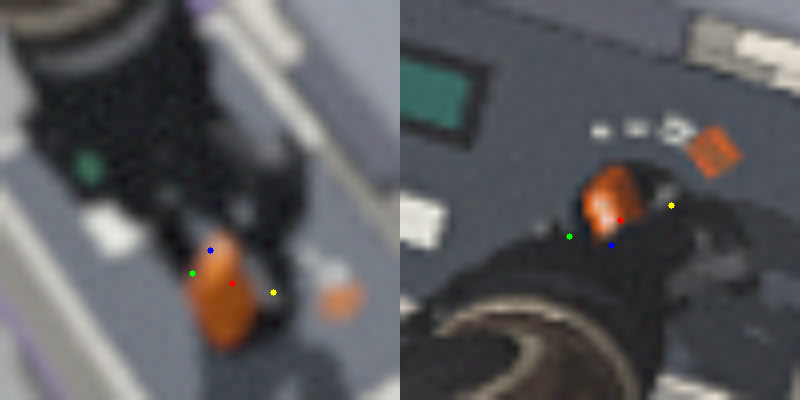

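The bar sits between the two fingers (left ~(175,240), right ~(280,290) in the side view). Next I close on it.

```bash
python3 -m handwheel '[[0,0,0,0,0,0,0.5],[0,0,0,0,0,0,1],[0,0,0,0,0,0,1],[0,0,0,0,0,0,1],[0,0,0,0,0,0,1],[0,0,0,0,0,0,1],[0,0,0,0,0,0,1],[0,0,0,0,0,0,1]]' 50
python3 - <<'E'
from h import *
s=manip.get_state();print(s['q'],s['wrist_force'],s['ft_torque'],s['width'])
E
```

```text
time: 15.05
tool_pos: [0.4523, 0.0882, 0.1028]
tcp_rot: [0.791, -0.161, 0.586, 0.066]
wrist_force: [0.0, -5.6, 3.5]
width: 0.012
[ 0.3203 -0.2227 -0.6145  0.9102 -0.1765 -0.0312] [ 0.0322 -5.638   3.4638] [-1.0927  0.0947 -0.2248] 0.011993782029850086
```

```bash
python3 -m handwheel '[[0,-0.1,0,0,0,0,1],[0,-0.1,0,0.1,0,0,1],[0,-0.1,0,0.2,0,0,1],[0,-0.1,0,0.3,0,0,1],[0,-0.1,0,0.4,0,0,1],[0,-0.1,0,0.5,0,0,1],[0,-0.1,0,0.6,0,0,1],[0,-0.1,0,0.6,0,0,1]]' 80
python3 - <<'E'
from h import *
s=manip.get_state();r=rot(s['tcp_rot']);print(s['q'],s['width'],'tool F',r.inv().apply(s['wrist_force']),'M',r.inv().apply(s['ft_torque']))
print((grasp_R().inv()*r).as_rotvec())
look('8')
E
```

```text
time: 16.05
tool_pos: [0.4524, 0.0861, 0.1031]
tcp_rot: [0.803, 0.079, 0.58, -0.111]
wrist_force: [-1.8, -4.7, 2.5]
width: 0.0113
[ 0.3171 -0.2233 -0.6144  0.9111 -0.1782  0.5666] 0.011337077631396226 tool F [-2.5031 -5.06    0.3149] M [-0.1971  0.2713 -0.8616]
[ 0.6    -0.0062 -0.0039]
```

View pics/look8.png

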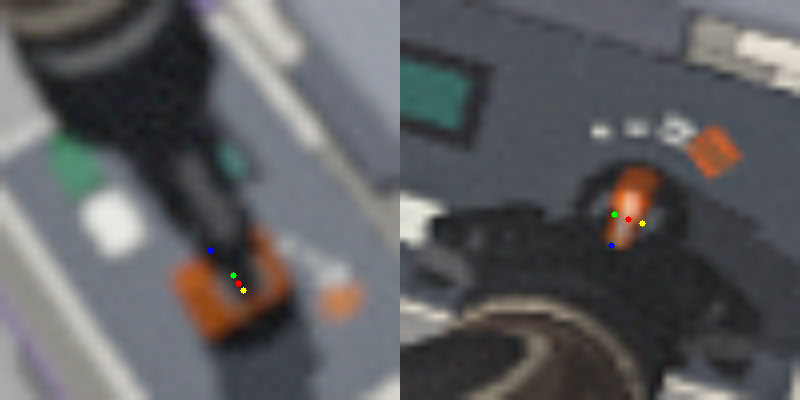

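The dial turns with the gripper: the bar now points about straight back, under the fingers at side (235,280). I'll go on to the third click.

```bash
python3 -m handwheel '[[0,-0.05,0,0.1,0,0,1],[0,-0.05,0,0.2,0,0,1],[0,-0.05,0,0.3,0,0,1],[0,-0.05,0,0.4,0,0,1],[0,-0.05,0,0.5,0,0,1],[0,-0.05,0,0.6,0,0,1],[0,-0.05,0,0.64,0,0,1],[0,-0.05,0,0.64,0,0,1]]' 80
python3 - <<'E'
from h import *
s=manip.get_state();r=rot(s['tcp_rot']);print(s['q'],s['width'],'tool F',r.inv().apply(s['wrist_force']),'M',r.inv().apply(s['ft_torque']))
print((grasp_R().inv()*r).as_rotvec())
look('9')
E
```

```text
time: 17.15
tool_pos: [0.4514, 0.0842, 0.103]
tcp_rot: [0.738, 0.327, 0.515, -0.289]
wrist_force: [-4.6, -6.4, 3.8]
width: 0.0112
[ 0.3155 -0.2245 -0.6154  0.9131 -0.1804  1.2045] 0.011168290791980425 tool F [-4.4368 -6.7391  3.3819] M [-0.2361 -0.1765 -1.3525]
[ 1.2391 -0.0072 -0.0054]
```

View pics/look9.png

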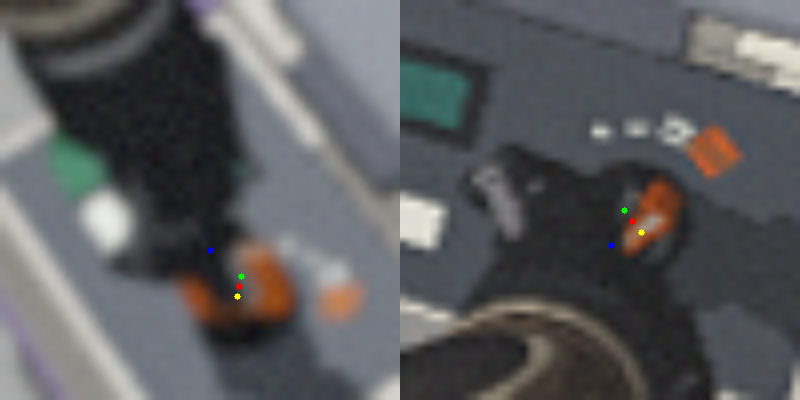

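```bash
python3 -m handwheel '[[0,-0.1,0,0.02,0,0,1],[0,-0.1,0,0.04,0,0,1],[0,-0.1,0,0.05,0,0,1],[0,-0.1,0,0.06,0,0,1],[0,-0.1,0,0.07,0,0,1],[0,-0.1,0,0.08,0,0,1],[0,-0.1,0,0.08,0,0,1],[0,-0.1,0,0.08,0,0,1]]' 100
python3 - <<'E'
from h import *
s=manip.get_state();r=rot(s['tcp_rot']);print(s['width'],'tool F',r.inv().apply(s['wrist_force']),'M',r.inv().apply(s['ft_torque']))
print((grasp_R().inv()*r).as_rotvec())
shot('top','top10.png');shot('side','side10.png')
B0=lambda t:(lambda M:(M[:,1],-np.cross(N,M[:,1])))(grasp_R(t).as_matrix())
def mask(f): 
    h=cv2.cvtColor(cv2.imread(f),cv2.COLOR_BGR2HSV); return cv2.inRange(h,(3,130,70),(18,255,255))>0
G2=G-F*.002
for c,f0 in(('top','t1'),('side','s1')):
  for f in(f0,c+'8',c+'9',c+'10'):
    m=mask(f'pics/{f}.png');best=[]
    q0=prj(c,[G2])[0];yy,xx=np.mgrid[:384,:512];m&=(abs(xx-q0[0])<17)&(abs(yy-q0[1])<17)
    mk=cv2.imread(f'pics/{f}.png')
    for t in np.arange(-.2,1.5,.1):
        Y,B=B0(t); B=B*np.sign(B[0]+1e-9)
        P=[G2+N*h+B*i*.023+Y*j*.0065 for h in(.013,-.02) for i in(1,-1) for j in(1,-1)]
        hull=cv2.convexHull(prj(c,P).astype(np.float32)); z=np.zeros((384,512),np.uint8);cv2.fillPoly(z,[(hull*16).astype(np.int32)],1,shift=4)
        best.append((int((m&(z==0)).sum()),round(float(t),1)))
    print(f,m.sum(),'orange px outside model by turn:',[(t,n) for n,t in best])
E
```

```text
time: 18.25
tool_pos: [0.4511, 0.0839, 0.103]
tcp_rot: [0.725, 0.355, 0.503, -0.309]
wrist_force: [4.7, 1.2, -1.2]
width: 0.0108
0.010802684834556302 tool F [2.5017 4.2229 1.0897] M [-1.6631  0.0296  0.8907]
[ 1.3168 -0.0083 -0.0046]
t1 115 orange px outside model by turn: [(-0.2, 24), (-0.1, 26), (0.0, 27), (0.1, 30), (0.2, 31), (0.3, 41), (0.4, 48), (0.5, 49), (0.6, 60), (0.7, 70), (0.8, 77), (0.9, 74), (1.0, 82), (1.1, 78), (1.2, 78), (1.3, 80), (1.4, 73)]
top8 59 orange px outside model by turn: [(-0.2, 39), (-0.1, 36), (0.0, 39), (0.1, 37), (0.2, 32), (0.3, 30), (0.4, 30), (0.5, 27), (0.6, 25), (0.7, 25), (0.8, 25), (0.9, 26), (1.0, 29), (1.1, 29), (1.2, 34), (1.3, 35), (1.4, 34)]
top9 56 orange px outside model by turn: [(-0.2, 46), (-0.1, 44), (0.0, 47), (0.1, 48), (0.2, 45), (0.3, 45), (0.4, 47), (0.5, 44), (0.6, 44), (0.7, 45), (0.8, 44), (0.9, 39), (1.0, 40), (1.1, 33), (1.2, 28), (1.3, 30), (1.4, 24)]
top10 53 orange px outside model by turn: [(-0.2, 45), (-0.1, 44), (0.0, 46), (0.1, 47), (0.2, 46), (0.3, 46), (0.4, 48), (0.5, 45), (0.6, 44), (0.7, 46), (0.8, 45), (0.9, 40
[... 281 characters left out ...]
 28)]
side8 70 orange px outside model by turn: [(-0.2, 21), (-0.1, 17), (0.0, 18), (0.1, 17), (0.2, 14), (0.3, 17), (0.4, 13), (0.5, 17), (0.6, 17), (0.7, 12), (0.8, 12), (0.9, 15), (1.0, 17), (1.1, 17), (1.2, 17), (1.3, 20), (1.4, 19)]
side9 51 orange px outside model by turn: [(-0.2, 27), (-0.1, 26), (0.0, 26), (0.1, 24), (0.2, 23), (0.3, 23), (0.4, 21), (0.5, 20), (0.6, 20), (0.7, 17), (0.8, 17), (0.9, 16), (1.0, 16), (1.1, 14), (1.2, 15), (1.3, 14), (1.4, 8)]
side10 52 orange px outside model by turn: [(-0.2, 29), (-0.1, 28), (0.0, 28), (0.1, 27), (0.2, 25), (0.3, 26), (0.4, 23), (0.5, 22), (0.6, 22), (0.7, 19), (0.8, 19), (0.9, 18), (1.0, 18), (1.1, 16), (1.2, 17), (1.3, 16), (1.4, 9)]
```

Torque jumped to 1.7 N m, so the dial is at its end stop (1.28 rad), past the third click. I'll ease back slightly to unload it, then check.

```bash
python3 -m handwheel '[[0,0.05,0,-0.02,0,0,1],[0,0.05,0,-0.04,0,0,1],[0,0.05,0,-0.04,0,0,1],[0,0.05,0,-0.04,0,0,1],[0,0.05,0,-0.04,0,0,1],[0,0.05,0,-0.04,0,0,1],[0,0.05,0,-0.04,0,0,1],[0,0.05,0,-0.04,0,0,1]]' 80
python3 - <<'E'
from h import *
s=manip.get_state();r=rot(s['tcp_rot']);print(s['time'],s['width'],'tool F',r.inv().apply(s['wrist_force']),'M',r.inv().apply(s['ft_torque']),(grasp_R().inv()*r).as_rotvec())
im,d=shot('side','side11.png')
for q in [(400,160),(480,250),(440,280),(320,190),(360,270)]:
    p=pix('side',d,160+q[0]//4,100+q[1]//4); print('lid h',(p-H)[2], 'fwd',(p-H)@F)
shot('top','top11.png')
for n in('lid_lip','dial_grip','tube_rack','amber_bottle','gel_pump','swab_jar','instrument_tray','tape_roll'):
  print(n,[w(c,x['point']) for c in('side','top') for x in nets.landmark_of(c,n)[:1]])
a=cv2.imread('pics/side11.png')[100:240,160:310];b=cv2.imread('pics/top11.png')[180:260,190:280]
cv2.imwrite('pics/last.png',np.hstack([cv2.resize(a,(400,373)),cv2.resize(b,(400,373))]))
E
```

```text
time: 19.35
tool_pos: [0.4512, 0.084, 0.103]
tcp_rot: [0.732, 0.34, 0.509, -0.299]
wrist_force: [-1.2, -1.1, 1.5]
width: 0.0112
19.35 0.011157994375241457 tool F [-1.6736 -1.2867  0.5777] M [-0.2875  0.346  -0.4569] [ 1.2768 -0.0077 -0.0052]
lid h 0.02034421949102544 fwd 0.027096822474968422
lid h 0.01852920794758442 fwd 0.02816097727251847
lid h 0.02454922630014955 fwd 0.08706242774345568
lid h 0.02104334535634922 fwd 0.11602508383962283
lid h 0.022315393955573443 fwd 0.1399636508434301
lid_lip [array([0.5229, 0.1074, 0.1722]), array([0.5217, 0.1146, 0.1746])]
dial_grip [array([0.435 , 0.0914, 0.1463]), array([0.4349, 0.0929, 0.1471])]
tube_rack [array([0.446 , 0.0898, 0.1203]), array([0.6687, 0.2908, 0.0011])]
amber_bottle [array([ 0.5642, -0.1031, -0.0005]), array([ 0.5578, -0.1059,  0.0027])]
gel_pump [array([ 0.2894,  0.3356, -0.    ]), array([0.2877, 0.3338, 0.0012])]
swab_jar [array([ 0.5377, -0.4817, -0.0012]), array([ 0.5412, -0.4784, -0.0017])]
instrument_tray [array([ 0.3232, -0.4377, -0.0032]), array([ 0.3156, -0.4325, -0.0011])]
tape_roll [array([ 0.4368,  0.4603, -0.008 ])]
```

View pics/last.png

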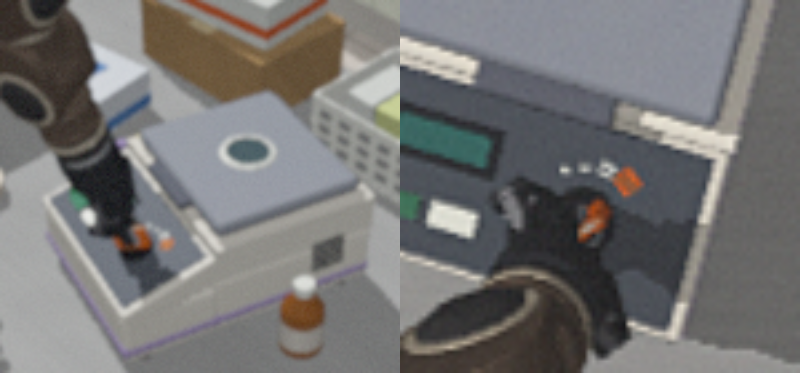

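The lid is flush, the bar points at the orange third-click mark, the gripper holds it with about 0.29 N m, and the bystanders are in place. I'm handing in.

```bash
python3 -c "
from h import *
print(ticket.finish_job())"
```

```text
the job is handed in; nothing more can be done
None
```

I shut the lid, turned the dial clockwise to the third click, and handed the job in at about 19 s with the gripper still holding it there. No verdict is reported, so these are my own last checks.

- **Lid:** the final depth check put its top face 19–25 mm above the hinge axis (22 mm when shut). The lip point was at about 0.173 m, against an expected 0.174 m. When I pushed it shut it stopped dead at about 9 N.
- **Dial:** torque jumped to 1.7 N m when I turned the gripper about 1.32 rad, which I took as the end stop (1.28 rad). I eased back to about 1.28 rad at the gripper, where the torque is about 0.29 N m, with the fingers closed to 11 mm on the bar at 80 N. I did not read the dial's own angle directly: the bar visibly points at the orange mark. A rough fit of the bar's outline to the pictures favoured 1.2 rad or more but was too coarse to confirm it.
- **Bystanders:** in the last pictures all six are within a few mm of where they started. One low-quality side-camera reading for the tube rack landed on the dial, so I ignored it; the top camera shows the rack in place.
- **Disagreement found:** the real fingertips sit about 38 mm behind the reported TCP, along the tool. Because of this the first push left the lid about 0.17 rad open; I measured the offset from the pictures and allowed for it in the remaining moves.

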